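Back the take-up drum off to its wire clip

TASK

Set the empty take-up drum for the next wire: flip its ratchet pawl up and right over so that it stays clear, then wind the drum back by its crank (not on round forwards) until the red clip is just short of the pointer. Drop the pawl back into the wheel and ease the drum gently back until the tooth comes to rest on the pawl, with the pawl fully home and the clip at the pointer. Then let go, leaving the other things on the bench where they are.

Things in the scene. Friction and masses are not known exactly. Their poses are not given: they have to be found in the camera images.
- winch: blue take-up drum stand bolted to the bench; place and yaw differ each time. Base plate 230 x 165 x 8 mm, two cheeks 160 mm tall. Origin: underside, below the middle of the drum. x: across the axle, from the robot's side to the far side; y: along the axle, from the crank side to the ratchet side; z up. All offsets below are in this frame (m or mm)
- axle_mid (a point): point on the drum's level axle, half-way along the drum, 130 mm above the bench; the axle lies along the stand's y
- drum (a joint): angle (rad) of drum, ratchet wheel and crank. 0 = red clip at the pointer with a tooth bearing on the pawl. Positive = wound forward (top of the drum to +x); winding back lowers it. Starts between 1.0 and 2.05. It drags (0.3 N m) and stays where it is left. With the pawl down it clicks on forwards but turns back only to the next stop, at 0 and every 0.524 rad
- ratchet_mid (a point): centre of the dark steel ratchet wheel on the drum, 72 mm to +y of axle_mid: 130 mm across, 12 mm thick, 12 teeth 10 mm high. To end at drum angle 0 the pawl must be dropped while the drum is between about 0.03 and 0.45 short of it (joint value positive); dropped further off, it drops into another tooth gap
- crank_grip (a point): centre of the crank's black handle, right of the stand: cylinder 26 mm thick, 96 mm long, parallel to the axle, turning freely on its pin; outer end free, steel crank arm at its inner end. Circles the axle at 80 mm radius, 132 mm to -y of axle_mid: at drum angle q it is at x = 0.080 sin(q - 0.698), z = 0.130 + 0.080 cos(q - 0.698) from the stand's origin
- pawl (a joint): angle (rad) of the steel ratchet pawl: 0 = dropped fully home between two teeth; about 0.17 = nose on a tooth's crest; about 1.65 = balanced upright; 2.36 = flipped right over towards the robot, leaning on its stop, where it stays by its own weight. Let go below about 1.5 it falls back to the wheel, above about 1.8 right over. Starts down on the wheel
- pawl_pivot (a point): the pawl's pivot axis (along the stand's y), in the plane of the ratchet wheel: 62 mm to -x, 72 mm to +y and 72 mm above axle_mid. The pawl is 12 mm wide and reaches 62 mm from it
- pawl_knob (a point): lifting pin of the pawl: 12 mm thick steel pin, level, sticking out to +y from 6 to 50 mm off the pawl's mid-plane, with a 19 mm orange ball at its end; this point is 30 mm out. Circles pawl_pivot at 42 mm radius: at pawl angle a it is at x = 0.042 cos(a - 0.05), z = 0.042 sin(a - 0.05) from it, 30 mm to +y. Fixed to the pawl, so it turns in the fingers
- clip (a point): outer face of the red wire clip on the rim of the drum's right flange, 63 mm from the axle
- pointer (a point): tip of the yellow pointer above the rim of the right flange, straight above the axle, 7 mm above the clip when the clip stands at it
- bobbin_grey_mid (a point): empty grey plastic wire bobbin standing upright, flanges 72 mm across, 85 mm tall; this point is on its middle, 42.5 mm above the bench. Not to be disturbed
- bobbin_orange_mid (a point): empty orange bobbin with a grey core standing upright, 64 mm across, 75 mm tall; this point is on its middle, 37.5 mm above the bench. Not to be disturbed
- oil_bottle_mid (a point): yellow oil bottle with a red spout, 58 mm across, 200 mm tall with the spout, standing upright; this point is on its middle, 75 mm above the bench. Not to be disturbed
- dial_gauge_mid (a point): dial gauge on a 50 x 56 x 50 mm grey base with a 200 mm tall steel post and a dial 62 mm out to its own +y side at 165 mm height; this point is on its middle, 25 mm above the bench. Not to be disturbed
- spanner_mid (a point): 160 mm steel spanner lying flat beyond the stand; this point is on its middle, 3.5 mm above the bench. Not to be disturbed
- screwdriver_mid (a point): 180 mm screwdriver with a blue handle lying on the bench to the right of the crank; this point is on its middle, 13 mm above the bench. Not to be disturbed
- roller_mid (a point): grooved steel straightening roller lying flat, 56 mm across, 22 mm thick; this point is on its middle, 11 mm above the bench. Not to be disturbed

How it is judged:
By the outcome, as a careful person would: the job done as asked, in the order asked, and still so for the second after the job is handed in, with the robot touching nothing.
It also fails if it takes over 72 s, if anything falls off the work surface, if the arm or the gripper's body presses on something with over 40 N, if the wrist force passes 120 N, or if a joint passes its speed limit or range.

ROBOT

A 7-joint arm with a two-finger parallel gripper is mounted at the origin on the work surface. World frame = base frame: x ahead of the robot, y to its left, z up, the work surface at z = 0. Lengths are in m, angles in rad, forces in N, time in s.
With the tool pointing down it reaches from about 0.4 to 0.85 m from the base axis. Payload 4.5 kg.
Tool frame: the origin (TCP) lies between the finger pads; the fingertips stand r.tip_reach ahead of it and the grasp point (between the pads) lies 11 mm behind it (r.tip_reach is the distance from the TCP to the fingertips, in m); z points along the fingers, y is the line along which they close (so a half turn about z gives the same grasp; the last joint's range is limited). The gripper opens to 88 mm and grips with 3 to 60 N. Pads are 18 mm wide; open, the fingers measure 123 mm over their backs; the gripper's body (75 mm by 187 mm) begins 45 mm behind the grasp point.
Start: joints at [-1.299, 0.689, -0.195, 1.565, 0.157, 0.902, -0.215], TCP at [0.147, 0.607, 0.247] pointing down, gripper open.
Joint ranges: [-3.01, 3.01], [-0.46, 2.08], [-1.47, 1.51], [0.13, 2.56], [-1, 4.14], [0.04, 2.09], [-2.66, 2.66]. Speed limits (rad/s): [2.57, 2.57, 3.14, 3.14, 3.14, 3.14, 3.14].

INTERFACE

Orientations are given as a unit quaternion [x, y, z, w].
In Python, from plant import r, vision, workorder gives the robot as it stands.
- The arm moves only by the tool drive_tool, never from a script. Its argument "targets" is a list of rows, each an object of numbers: "tx", "ty", "tz": the shift along the world's x, y, z in units of 0.03 m (1.0 is 0.03 m); "wx", "wy", "wz": the turn, a rotation vector about the world's x, y, z in units of 60 degrees (1.0 is 60 degrees); "claw": the opening, from -1 (shut) to 1 (fully open). A call has exactly 8 rows; each row shifts and turns the commanded pose from where the row before left it; what a row does not reach is not made up. A row lasts 1/10 s, in which the tool goes at most 50 mm and 8.59 degrees, less where a joint would pass 70% of its speed; a pose out of reach is approached as far as the arm can. A call with a number of a shift or a turn outside -1 to 1 is refused whole. A call with a gripper value outside its range is refused whole. The fingers move at their own pace and stop on an object; "force" is the grip in N (left out, the last holds). Time passes only in rows, so rows that do not move let the fingers close, or fill a call up. It gives the time, the measured TCP pose, the force, the opening and the grip force at its end, in the units of the state.
- r.get_state(): the state, without advancing time (a new reading comes with each control period).
- vision.snapshot(name): name is "side" or "top"; returns a dict with "image" (420x560x3 uint8, blue, green, red), "range_z" (420x560 float32, m along the optical axis (not along the pixel's ray), 0 where there is no reading), "K" (3x3 intrinsics, pixels), "cam_to_world" (4x4, takes a point from camera to world coordinates). Camera axes: x right, y up, looking along -z (the intrinsics and any distortion apply to the point x, -y, -z); pixel columns grow to the right and rows downward; lengths in m; the calibration is good to about 2 mm. A picture is of the moment at which its call begins.
- workorder.finish_job(): hands the job in; it is judged then, once.
The state is a dict: "clock": time; "q": joint angles; "qd": joint speeds; "joint_torque": joint torques, N m; "tool_pos": TCP position; "eef_rot": TCP orientation; "contact_force": force on the tool from outside, world axes, zero at the start; "moment": the same for the moment, N m; "opening": opening from 0.0 (shut) to 1.0 (fully open); "finger_force": force on a finger pad.
Only numpy, scipy, OpenCV 4.12 (cv2) and the standard library are available. Lean on these libraries where they do the work, as an engineer would, in place of code of your own. Each camera call takes 0.05 s, during which the arm holds its last target. There are 200 camera calls.

## Working session

There is one attempt and no reset: what is moved stays moved. The work goes in short steps, Python scripts to look and compute and a tool call to move; the robot and the scene stay as the last step left them, time stands still between calls to the robot, and variables do not carry over. Pictures are saved under pics/ and viewed, at most 10 in all, crops included, and the job is handed in when it is done.

Besides the shell and the picture viewer there is one more tool, called after "Call:" in YAML: its name, and indented under it one key for each argument. drive_tool: Moves the arm, as the interface text tells. Its arguments: {"type":"object","properties":{"targets":{"type":"array","items":{"type":"object","properties":{"tx":{"type":"number"},"ty":{"type":"number"},"tz":{"type":"number"},"wx":{"type":"number"},"wy":{"type":"number"},"wz":{"type":"number"},"claw":{"type":"number"}}}},"force":{"type":"number"}},"required":["targets"]}

```bash
mkdir -p pics; ls; python3 - <<'E'
from plant import r, vision
import cv2,numpy as np,pickle
for n in("side","top"):
    s=vision.snapshot(n); cv2.imwrite(f"pics/{n}0.png",s["image"]); pickle.dump(s,open(f"{n}0.pkl","wb"))
    print(n,s["K"].tolist(),np.round(s["cam_to_world"],3).tolist(), s.keys())
print(r.get_state(), r.tip_reach)
E
```

```text
pics
side [[435.12990773969824, 0.0, 282.4084700448878], [0.0, 435.12990773969824, 209.58772178682838], [0.0, 0.0, 1.0]] [[-0.973, 0.119, -0.198, 0.378], [-0.231, -0.521, 0.822, 0.964], [-0.005, 0.845, 0.534, 0.767], [0.0, 0.0, 0.0, 1.0]] dict_keys(['image', 'range_z', 'K', 'cam_to_world'])
top [[437.1255935929636, 0.0, 275.37061813937544], [0.0, 437.1255935929636, 214.53170217467118], [0.0, 0.0, 1.0]] [[-0.027, 0.986, -0.164, 0.429], [-1.0, -0.028, -0.003, 0.01], [-0.008, 0.164, 0.986, 1.137], [0.0, 0.0, 0.0, 1.0]] dict_keys(['image', 'range_z', 'K', 'cam_to_world'])
{'clock': 0.1, 'q': array([-1.2992113 ,  0.68987216, -0.19452944,  1.56619893,  0.15729545,
        0.90250649, -0.21511685]), 'qd': array([-0.00128077, -0.00170729,  0.00086119, -0.00213343,  0.00090059,
        0.00104373,  0.00052563]), 'joint_torque': array([-2.33376413e-03, -5.28507221e+01, -1.27089500e+00, -1.53841031e+01,
       -5.24212781e-02,  1.99720605e-03,  3.91598212e-05]), 'tool_pos': array([0.14712827, 0.60688595, 0.24601886]), 'eef_rot': array([ 1.18583377e-01,  9.92943778e-01, -7.96215641e-04, -4.00819138e-05]), 'contact_force': array([-0.47149915, -0.46956739, -0.10251187]), 'moment': array([ 0.01964878, -0.02245457, -0.00393727]), 'finger_force': 0.0, 'opening': 0.9998802109239964} 0.008
```

View pics/side0.png

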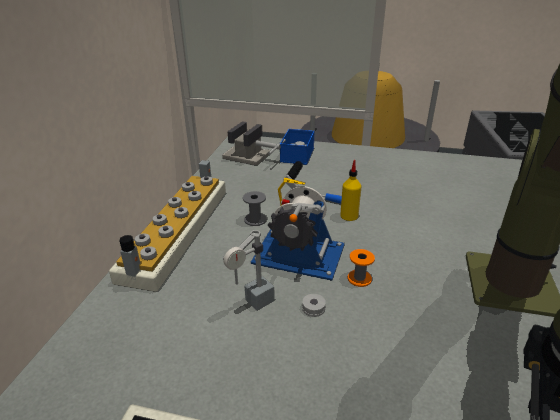

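View pics/top0.png

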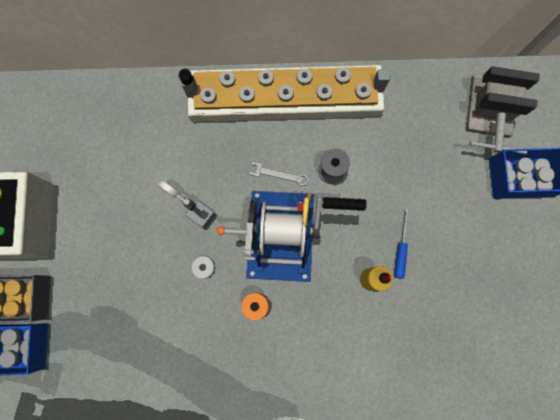

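The top view shows the stand around (283,235), the pawl's orange ball at (222,231) and the crank handle at (345,204), pointing far side. In the side view the ratchet is at (293,230) and the dial gauge stands at +y, with its dial at (234,257).

```bash
cat > h.py <<'E'
import numpy as np,cv2,pickle
from plant import r,vision
def ray(s,u,v):
    K=s["K"];T=s["cam_to_world"]
    d=np.array([(u-K[0,2])/K[0,0],-(v-K[1,2])/K[1,1],-1.0]); return T[:3,3],T[:3,:3]@d
def onz(s,u,v,z):
    o,d=ray(s,u,v); return o+d*(z-o[2])/d[2]
def cloud(s):
    v,u=np.mgrid[:420,:560]; K=s["K"];z=s["range_z"]
    P=np.stack([(u-K[0,2])/K[0,0]*z,-(v-K[1,2])/K[1,1]*z,-z],-1)
    return P@s["cam_to_world"][:3,:3].T+s["cam_to_world"][:3,3]
def proj(s,p):
    T=s["cam_to_world"];c=T[:3,:3].T@(np.asarray(p)-T[:3,3]);K=s["K"]
    return np.array([K[0,0]*c[0]/-c[2]+K[0,2],K[1,1]*-c[1]/-c[2]+K[1,2]])
def tri(s1,p1,s2,p2):
    o1,d1=ray(s1,*p1);o2,d2=ray(s2,*p2)
    t=np.linalg.lstsq(np.stack([d1,-d2],1),o2-o1,rcond=None)[0]
    a,b=o1+t[0]*d1,o2+t[1]*d2; return (a+b)/2,np.linalg.norm(a-b)
def hsv(s): return cv2.cvtColor(s["image"],cv2.COLOR_BGR2HSV)
def blob(m,box):
    k=np.zeros_like(m);u0,v0,u1,v1=box;k[v0:v1,u0:u1]=m[v0:v1,u0:u1]
    n,l,st,c=cv2.connectedComponentsWithStats(k)
    i=1+np.argmax(st[1:,4]); return c[i],st[i],l==i
E
python3 - <<'E'
from h import *
t=pickle.load(open("top0.pkl","rb"));s=pickle.load(open("side0.pkl","rb"))
H=hsv(t);C=cloud(t)
blue=cv2.inRange(H,(100,150,40),(125,255,255))
c,st,m=blob(blue,(230,170,330,300)); print("blue",c,st)
# plate points near z=.008
mm=(blue>0)&(np.abs(C[...,2]-.008)<.006); mm[:,:235]=0;mm[:,330:]=0;mm[:170]=0;mm[300:]=0
P=np.array([onz(t,u,v,.008)[:2] for v,u in zip(*np.nonzero(mm))],np.float32)
rect=cv2.minAreaRect(P*1000);print("plate",rect,len(P))
og=cv2.inRange(H,(3,170,120),(16,255,255)); ct,stt,_=blob(og,(212,222,232,240));print("knob",ct,stt)
Hs=hsv(s);ogs=cv2.inRange(Hs,(3,170,120),(16,255,255)); cs,sts,_=blob(ogs,(270,200,310,240));print(cs,sts)
print("ball",tri(t,ct,s,cs))
bk=cv2.inRange(H,(0,0,0),(180,255,50));cb,sb,mb=blob(bk,(320,195,375,215));print("handle",cb,sb)
p=C[mb];p=p[p[:,2]>.05];print(np.median(p,0),p.min(0),p.max(0))
def at(u,v):return np.round(C[v-1:v+2,u-1:u+2].reshape(-1,3).mean(0),3)
for n,q in dict(grey=(335,162),orange=(255,307),oil=(378,278),gauge=(205,215),dial=(168,187),span=(278,174),scr=(402,260),roll=(203,267)).items():print(n,at(*q))
im=cv2.resize(t["image"][150:320,150:420],None,fx=2.9,fy=2.9,interpolation=2);cv2.imwrite("pics/c.png",im)
E
```

```text
blue [280.93739353 243.52981261] [ 247  192   66   89 2348]
plate ((562.2146606445312, 2.0925216674804688), (161.5516357421875, 225.57986450195312), 85.31731414794922) 1969
knob [220.55263158 230.18421053] [218 227   6   8  38]
[292.86111111 216.61111111] [290 214   7   6  36]
ball (array([0.55338193, 0.13119278, 0.2098106 ]), np.float64(0.0010985969240743165))
handle [344.04719101 203.43820225] [323 198  43  12 445]
[ 0.60545929 -0.13752673  0.19826295] [ 0.4294827  -0.18430074  0.18806776] [0.6201799  0.00968528 1.13723854]
grey [ 0.732 -0.138  0.088]
orange [0.384 0.068 0.077]
oil [ 0.444 -0.214  0.139]
gauge [0.614 0.191 0.05 ]
dial [0.656 0.25  0.19 ]
span [0.726 0.004 0.007]
scr [ 0.488 -0.303  0.026]
roll [0.485 0.201 0.022]
```

View pics/c.png

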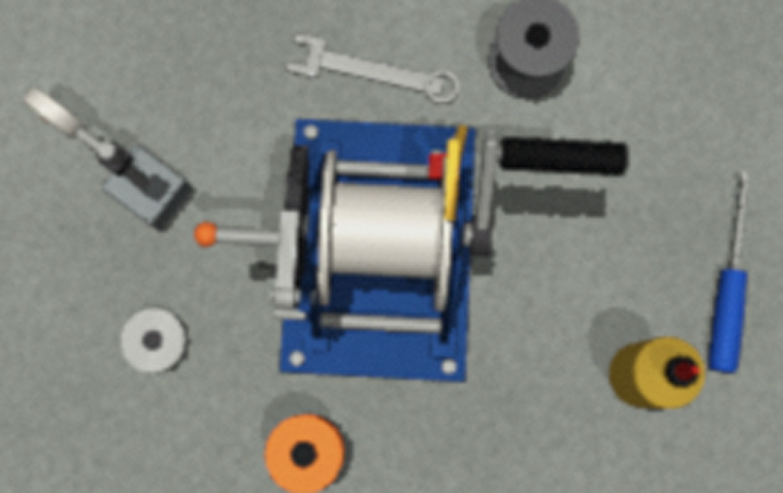

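The crop shows the plate with yaw about -5°, pin and ball at crop (205,233), clip at (437,163), and handle at (563,156). Origin is about (0.562, 0.001) and drum about 1.5 rad. I'm moving to above the pawl pin, with the fingers closing along the stand's x.

Call:
drive_tool:
  targets:
    - {"tx":0.84,"ty":-1,"tz":0.25,"wz":-0.085,"claw":1}
    - {"tx":0.84,"ty":-1,"tz":0.25,"wz":-0.085,"claw":1}
    - {"tx":0.84,"ty":-1,"tz":0.25,"wz":-0.085,"claw":1}
    - {"tx":0.84,"ty":-1,"tz":0.25,"wz":-0.085,"claw":1}
    - {"tx":0.84,"ty":-1,"tz":0.25,"wz":-0.085,"claw":1}
    - {"tx":0.84,"ty":-1,"tz":0.25,"wz":-0.085,"claw":1}
    - {"tx":0.84,"ty":-1,"tz":0.25,"wz":-0.085,"claw":1}
    - {"tx":0.84,"ty":-1,"tz":0.25,"wz":-0.085,"claw":1}

```text
validation failed for argument at $.ta...
```

Call:
drive_tool:
  targets:
    - {"tx":0.84,"ty":-1,"tz":0,"wz":-0.085,"claw":1}
    - {"tx":0.84,"ty":-1,"tz":0,"wz":-0.085,"claw":1}
    - {"tx":0.84,"ty":-1,"tz":0,"wz":-0.085,"claw":1}
    - {"tx":0.84,"ty":-1,"tz":0,"wz":-0.085,"claw":1}
    - {"tx":0.84,"ty":-1,"tz":0,"wz":-0.085,"claw":0.5}
    - {"tx":0.84,"ty":-1,"tz":0,"wz":-0.085,"claw":0}
    - {"tx":0.84,"ty":-1,"tz":0,"wz":-0.085,"claw":0}
    - {"tx":0.84,"ty":-1,"tz":0,"wz":-0.085,"claw":0}

```text
validation failed for argument at $.ta...
```

Call:
drive_tool:
  targets:
    - {"tx":0.84,"ty":-1.0,"tz":0.25,"wx":0.0,"wy":0.0,"wz":-0.085,"claw":1.0}
    - {"tx":0.84,"ty":-1.0,"tz":0.25,"wx":0.0,"wy":0.0,"wz":-0.085,"claw":1.0}
    - {"tx":0.84,"ty":-1.0,"tz":0.25,"wx":0.0,"wy":0.0,"wz":-0.085,"claw":1.0}
    - {"tx":0.84,"ty":-1.0,"tz":0.25,"wx":0.0,"wy":0.0,"wz":-0.085,"claw":1.0}
    - {"tx":0.84,"ty":-1.0,"tz":0.25,"wx":0.0,"wy":0.0,"wz":-0.085,"claw":1.0}
    - {"tx":0.84,"ty":-1.0,"tz":0.25,"wx":0.0,"wy":0.0,"wz":-0.085,"claw":1.0}
    - {"tx":0.84,"ty":-1.0,"tz":0.25,"wx":0.0,"wy":0.0,"wz":-0.085,"claw":1.0}
    - {"tx":0.84,"ty":-1.0,"tz":0.25,"wx":0.0,"wy":0.0,"wz":-0.085,"claw":1.0}
  force: 20

```text
clock: 0.9
tool_pos: [0.3495, 0.3659, 0.3069]
eef_rot: [0.459, 0.889, -0.0, -0.0]
contact_force: [0.3, 0.2, 0.5]
opening: 1.002
finger_force: 0.0
```

Call:
drive_tool:
  targets:
    - {"tx":0.84,"ty":-1.0,"tz":0.0,"wx":0.0,"wy":0.0,"wz":-0.085,"claw":0.5}
    - {"tx":0.84,"ty":-1.0,"tz":0.0,"wx":0.0,"wy":0.0,"wz":-0.085,"claw":0.0}
    - {"tx":0.84,"ty":-1.0,"tz":0.0,"wx":0.0,"wy":0.0,"wz":-0.085,"claw":0.0}
    - {"tx":0.84,"ty":-1.0,"tz":0.0,"wx":0.0,"wy":0.0,"wz":-0.085,"claw":0.0}
    - {"tx":0.84,"ty":-1.0,"tz":0.0,"wx":0.0,"wy":0.0,"wz":-0.085,"claw":0.0}
    - {"tx":0.84,"ty":-1.0,"tz":0.0,"wx":0.0,"wy":0.0,"wz":-0.085,"claw":0.0}
    - {"tx":0.84,"ty":-1.0,"tz":0.0,"wx":0.0,"wy":0.0,"wz":-0.085,"claw":0.0}
    - {"tx":0.84,"ty":-1.0,"tz":0.0,"wx":0.0,"wy":0.0,"wz":-0.085,"claw":0.0}

```text
clock: 1.7
tool_pos: [0.5509, 0.1262, 0.3064]
eef_rot: [0.74, 0.673, -0.0, -0.0]
contact_force: [0.5, 0.7, -0.4]
opening: 0.498
finger_force: 0.0
```

Call:
drive_tool:
  targets:
    - {"tx":0.0,"ty":-0.16,"tz":-0.4,"wx":0.0,"wy":0.0,"wz":0.0,"claw":0.0}
    - {"tx":0.0,"ty":-0.16,"tz":-0.6,"wx":0.0,"wy":0.0,"wz":0.0,"claw":0.0}
    - {"tx":0.0,"ty":-0.16,"tz":-0.6,"wx":0.0,"wy":0.0,"wz":0.0,"claw":0.0}
    - {"tx":0.0,"ty":-0.16,"tz":-0.6,"wx":0.0,"wy":0.0,"wz":0.0,"claw":0.0}
    - {"tx":0.0,"ty":0.0,"tz":-0.6,"wx":0.0,"wy":0.0,"wz":0.0,"claw":0.0}
    - {"tx":0.0,"ty":0.0,"tz":-0.5,"wx":0.0,"wy":0.0,"wz":0.0,"claw":0.0}
    - {"tx":0.0,"ty":0.0,"tz":-0.36,"wx":0.0,"wy":0.0,"wz":0.0,"claw":0.0}
    - {"tx":0.0,"ty":0.0,"tz":0.0,"wx":0.0,"wy":0.0,"wz":0.0,"claw":0.0}

```text
clock: 2.5
tool_pos: [0.5493, 0.1082, 0.1955]
eef_rot: [0.739, 0.674, -0.001, -0.001]
contact_force: [-1.2, 0.2, -0.8]
opening: 0.501
finger_force: 0.0
```

```bash
python3 - <<'E'
from h import *
st=r.get_state();print(st["tool_pos"],st["contact_force"])
s=vision.snapshot("side");t=vision.snapshot("top")
a=cv2.resize(s["image"][150:290,220:360],(560,560),interpolation=2)
cv2.imwrite("pics/p1.png",a)
E
```

```text
[0.54930907 0.10817757 0.19548635] [-1.2176015   0.16904929 -0.754357  ]
```

View pics/p1.png

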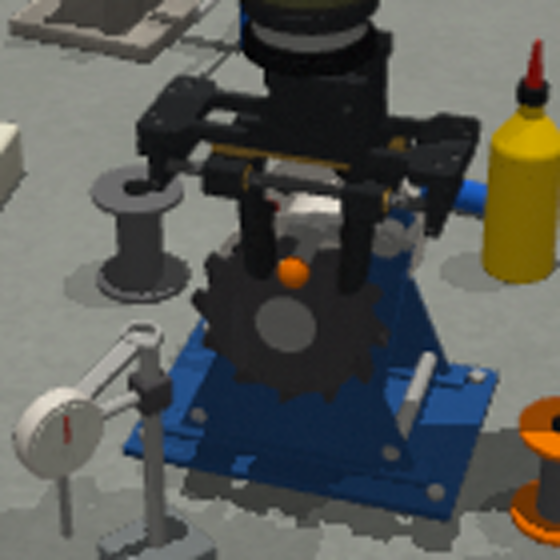

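Orange ball sits between the fingers at crop (292,272), with the bottle, grey bobbin and gauge clear. I'll close on the pin.

Call:
drive_tool:
  targets:
    - {"tx":0.0,"ty":0.0,"tz":0.0,"wx":0.0,"wy":0.0,"wz":0.0,"claw":-1.0}
    - {"tx":0.0,"ty":0.0,"tz":0.0,"wx":0.0,"wy":0.0,"wz":0.0,"claw":-1.0}
    - {"tx":0.0,"ty":0.0,"tz":0.0,"wx":0.0,"wy":0.0,"wz":0.0,"claw":-1.0}
    - {"tx":0.0,"ty":0.0,"tz":0.0,"wx":0.0,"wy":0.0,"wz":0.0,"claw":-1.0}
    - {"tx":0.0,"ty":0.0,"tz":0.0,"wx":0.0,"wy":0.0,"wz":0.0,"claw":-1.0}
    - {"tx":0.0,"ty":0.0,"tz":0.0,"wx":0.0,"wy":0.0,"wz":0.0,"claw":-1.0}
    - {"tx":0.0,"ty":0.0,"tz":0.0,"wx":0.0,"wy":0.0,"wz":0.0,"claw":-1.0}
    - {"tx":0.0,"ty":0.0,"tz":0.0,"wx":0.0,"wy":0.0,"wz":0.0,"claw":-1.0}
  force: 20

```text
clock: 3.4
tool_pos: [0.5507, 0.1083, 0.1971]
eef_rot: [0.739, 0.674, 0.0, 0.0]
contact_force: [0.4, -0.7, 2.3]
opening: 0.121
finger_force: 19.9
```

Call:
drive_tool:
  targets:
    - {"tx":-0.034,"ty":0.003,"tz":0.178,"wx":0.0,"wy":0.0,"wz":0.0,"claw":-1.0}
    - {"tx":-0.067,"ty":0.006,"tz":0.199,"wx":0.0,"wy":0.0,"wz":0.0,"claw":-1.0}
    - {"tx":-0.095,"ty":0.008,"tz":0.187,"wx":0.0,"wy":0.0,"wz":0.0,"claw":-1.0}
    - {"tx":-0.123,"ty":0.011,"tz":0.17,"wx":0.0,"wy":0.0,"wz":0.0,"claw":-1.0}
    - {"tx":-0.147,"ty":0.013,"tz":0.15,"wx":0.0,"wy":0.0,"wz":0.0,"claw":-1.0}
    - {"tx":-0.168,"ty":0.015,"tz":0.126,"wx":0.0,"wy":0.0,"wz":0.0,"claw":-1.0}
    - {"tx":-0.184,"ty":0.016,"tz":0.1,"wx":0.0,"wy":0.0,"wz":0.0,"claw":-1.0}
    - {"tx":-0.197,"ty":0.017,"tz":0.071,"wx":0.0,"wy":0.0,"wz":0.0,"claw":-1.0}

```text
clock: 4.2
tool_pos: [0.5263, 0.1104, 0.2361]
eef_rot: [0.739, 0.674, 0.006, 0.005]
contact_force: [11.4, -2.5, 10.7]
opening: 0.129
finger_force: 20.0
```

Call:
drive_tool:
  targets:
    - {"tx":0.0,"ty":0.0,"tz":0.17,"wx":0.0,"wy":0.0,"wz":0.0,"claw":-1.0}
    - {"tx":-0.2,"ty":0.018,"tz":0.04,"wx":0.0,"wy":0.0,"wz":0.0,"claw":-1.0}
    - {"tx":-0.21,"ty":0.019,"tz":0.01,"wx":0.0,"wy":0.0,"wz":0.0,"claw":-1.0}
    - {"tx":-0.21,"ty":0.019,"tz":-0.02,"wx":0.0,"wy":0.0,"wz":0.0,"claw":-1.0}
    - {"tx":-0.2,"ty":0.018,"tz":-0.05,"wx":0.0,"wy":0.0,"wz":0.0,"claw":-1.0}
    - {"tx":-0.19,"ty":0.017,"tz":-0.08,"wx":0.0,"wy":0.0,"wz":0.0,"claw":-1.0}
    - {"tx":-0.17,"ty":0.015,"tz":-0.11,"wx":0.0,"wy":0.0,"wz":0.0,"claw":-1.0}
    - {"tx":0.0,"ty":0.0,"tz":0.0,"wx":0.0,"wy":0.0,"wz":0.0,"claw":-1.0}

```text
clock: 5.0
tool_pos: [0.4831, 0.1144, 0.2309]
eef_rot: [0.738, 0.674, -0.001, -0.001]
contact_force: [1.3, 0.0, 5.2]
opening: 0.125
finger_force: 20.0
```

Call:
drive_tool:
  targets:
    - {"tx":0.0,"ty":0.0,"tz":0.0,"wx":0.0,"wy":0.0,"wz":0.0,"claw":-0.4}
    - {"tx":0.0,"ty":0.0,"tz":0.0,"wx":0.0,"wy":0.0,"wz":0.0,"claw":0.0}
    - {"tx":0.0,"ty":0.0,"tz":0.0,"wx":0.0,"wy":0.0,"wz":0.0,"claw":0.0}
    - {"tx":0.0,"ty":0.0,"tz":0.0,"wx":0.0,"wy":0.0,"wz":0.0,"claw":0.0}
    - {"tx":0.0,"ty":0.0,"tz":0.4,"wx":0.0,"wy":0.0,"wz":0.0,"claw":0.0}
    - {"tx":0.0,"ty":0.0,"tz":0.8,"wx":0.0,"wy":0.0,"wz":0.0,"claw":0.0}
    - {"tx":0.0,"ty":0.0,"tz":1.0,"wx":0.0,"wy":0.0,"wz":0.0,"claw":0.0}
    - {"tx":0.0,"ty":0.0,"tz":0.6,"wx":0.0,"wy":0.0,"wz":0.0,"claw":0.0}

```text
clock: 5.8
tool_pos: [0.4849, 0.114, 0.3168]
eef_rot: [0.739, 0.674, 0.001, 0.0]
contact_force: [0.3, 0.5, -0.5]
opening: 0.5
finger_force: 0.0
```

```bash
cat > look.py <<'E'
from h import *
st=r.get_state();print(st["clock"],st["tool_pos"],st["contact_force"])
s=vision.snapshot("side");t=vision.snapshot("top")
import sys
n=sys.argv[1]
pickle.dump((s,t),open(n+".pkl","wb"))
og=lambda x:cv2.inRange(hsv(x),(3,170,120),(16,255,255))
try:
    ct,a,_=blob(og(t),(200,215,250,275));cs,b,_=blob(og(s),(270,180,335,245));print("ball",ct,a[4],cs,b[4],tri(t,ct,s,cs))
except Exception as e:print(e)
rd=lambda x:cv2.inRange(hsv(x),(0,150,80),(4,255,255))|cv2.inRange(hsv(x),(174,150,80),(180,255,255))
C=cloud(t)
try:
    c,a,m=blob(rd(t),(280,170,325,270));print("clip",c,a[4],np.median(C[m],0))
except Exception as e:print(e)
bk=cv2.inRange(hsv(t),(0,0,0),(180,255,50));cb,sb,m=blob(bk,(320,185,375,270));p=C[m];p=p[(p[:,2]>.1)&(p[:,2]<.25)];print("handle",cb,sb,np.median(p,0) if len(p) else None)
a=cv2.resize(s["image"][140:280,220:360],(500,500),interpolation=2);b=cv2.resize(t["image"][165:305,200:340],(500,500),interpolation=2)
cv2.imwrite(f"pics/{n}.png",cv2.resize(np.hstack([a,b]),(800,400)))
E
python3 look.py a1
```

```text
5.8 [0.48489647 0.11403604 0.31683667] [ 0.32243012  0.46411973 -0.47851591]
attempt to get argmax of an empty sequence
clip [299.85 206.85] 40 [ 0.61083248 -0.0441071   0.14351317]
handle [343.9630485  203.45727483] [323 198  43  12 433] [ 0.60542365 -0.13718219  0.1981821 ]
```

Call:
drive_tool:
  targets:
    - {"tx":0.5,"ty":-1.0,"tz":0.0,"wx":0.0,"wy":0.0,"wz":0.0,"claw":0.3}
    - {"tx":0.5,"ty":-1.0,"tz":0.0,"wx":0.0,"wy":0.0,"wz":0.0,"claw":0.3}
    - {"tx":0.5,"ty":-1.0,"tz":0.0,"wx":0.0,"wy":0.0,"wz":0.0,"claw":0.3}
    - {"tx":0.5,"ty":-1.0,"tz":0.0,"wx":0.0,"wy":0.0,"wz":0.0,"claw":0.3}
    - {"tx":0.5,"ty":-1.0,"tz":0.0,"wx":0.0,"wy":0.0,"wz":0.0,"claw":0.3}
    - {"tx":0.5,"ty":-1.0,"tz":0.0,"wx":0.0,"wy":0.0,"wz":0.0,"claw":0.3}
    - {"tx":0.5,"ty":-1.0,"tz":0.0,"wx":0.0,"wy":0.0,"wz":0.0,"claw":0.3}
    - {"tx":0.5,"ty":-1.0,"tz":0.0,"wx":0.0,"wy":0.0,"wz":0.0,"claw":0.3}

```text
clock: 6.7
tool_pos: [0.6043, -0.127, 0.3134]
eef_rot: [0.739, 0.674, -0.001, -0.001]
contact_force: [-0.3, 0.4, 0.3]
opening: 0.65
finger_force: 0.0
```

```bash
python3 look.py a2
```

```text
6.7 [ 0.60428122 -0.12696159  0.3134121 ] [-0.25517694  0.37433727  0.28962443]
ball [216.09090909 262.43181818] 44 [322.66666667 212.07142857] 42 (array([0.4833507 , 0.13731034, 0.23625484]), np.float64(0.0010989576307328121))
clip [299.79487179 206.84615385] 39 [ 0.6104023  -0.04392748  0.14433963]
handle [347.35891473 221.81937984] [ 323  185   52   85 1290] [ 0.60948605 -0.10902863  0.1985459 ]
```

View pics/a2.png

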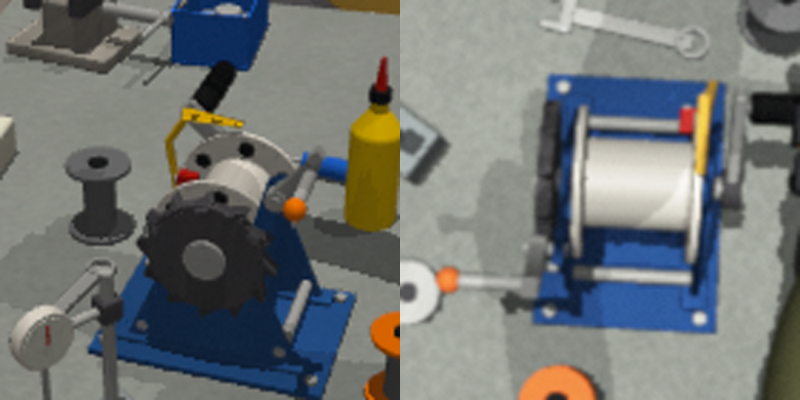

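The pawl is right over on its stop, with the ball at left crop (295,208). The crank is still at the far side and the clip is at right crop (686,120). I'll descend onto the handle.

Call:
drive_tool:
  targets:
    - {"tx":0.13,"ty":-0.2,"tz":-0.5,"wx":0.0,"wy":0.0,"wz":0.0,"claw":0.3}
    - {"tx":0.0,"ty":-0.23,"tz":-0.8,"wx":0.0,"wy":0.0,"wz":0.0,"claw":0.3}
    - {"tx":0.0,"ty":0.0,"tz":-0.8,"wx":0.0,"wy":0.0,"wz":0.0,"claw":0.3}
    - {"tx":0.0,"ty":0.0,"tz":-0.8,"wx":0.0,"wy":0.0,"wz":0.0,"claw":0.3}
    - {"tx":0.0,"ty":0.0,"tz":-0.8,"wx":0.0,"wy":0.0,"wz":0.0,"claw":0.3}
    - {"tx":0.0,"ty":0.0,"tz":-0.6,"wx":0.0,"wy":0.0,"wz":0.0,"claw":0.3}
    - {"tx":0.0,"ty":0.0,"tz":-0.3,"wx":0.0,"wy":0.0,"wz":0.0,"claw":0.3}
    - {"tx":0.0,"ty":0.0,"tz":0.0,"wx":0.0,"wy":0.0,"wz":0.0,"claw":0.3}

```text
clock: 7.6
tool_pos: [0.607, -0.1373, 0.175]
eef_rot: [0.738, 0.675, -0.001, -0.002]
contact_force: [-0.7, 0.4, 0.7]
opening: 0.644
finger_force: 0.0
```

Call:
drive_tool:
  targets:
    - {"tx":0.0,"ty":0.0,"tz":0.0,"wx":0.0,"wy":0.0,"wz":0.0,"claw":-1.0}
    - {"tx":0.0,"ty":0.0,"tz":0.0,"wx":0.0,"wy":0.0,"wz":0.0,"claw":-1.0}
    - {"tx":0.0,"ty":0.0,"tz":0.0,"wx":0.0,"wy":0.0,"wz":0.0,"claw":-1.0}
    - {"tx":0.0,"ty":0.0,"tz":0.0,"wx":0.0,"wy":0.0,"wz":0.0,"claw":-1.0}
    - {"tx":0.0,"ty":0.0,"tz":0.0,"wx":0.0,"wy":0.0,"wz":0.0,"claw":-1.0}
    - {"tx":0.0,"ty":0.0,"tz":0.0,"wx":0.0,"wy":0.0,"wz":0.0,"claw":-1.0}
    - {"tx":0.0,"ty":0.0,"tz":0.0,"wx":0.0,"wy":0.0,"wz":0.0,"claw":-1.0}
    - {"tx":0.0,"ty":0.0,"tz":0.0,"wx":0.0,"wy":0.0,"wz":0.0,"claw":-1.0}
  force: 20

```text
clock: 8.4
tool_pos: [0.6083, -0.1388, 0.1772]
eef_rot: [0.739, 0.674, -0.0, -0.0]
contact_force: [-2.9, -0.2, 3.1]
opening: 0.284
finger_force: 20.0
```

Call:
drive_tool:
  targets:
    - {"tx":-0.157,"ty":0.014,"tz":0.152,"wx":0.0,"wy":0.0,"wz":0.0,"claw":-1.0}
    - {"tx":-0.168,"ty":0.015,"tz":0.14,"wx":0.0,"wy":0.0,"wz":0.0,"claw":-1.0}
    - {"tx":-0.18,"ty":0.016,"tz":0.124,"wx":0.0,"wy":0.0,"wz":0.0,"claw":-1.0}
    - {"tx":-0.189,"ty":0.016,"tz":0.11,"wx":0.0,"wy":0.0,"wz":0.0,"claw":-1.0}
    - {"tx":-0.197,"ty":0.017,"tz":0.094,"wx":0.0,"wy":0.0,"wz":0.0,"claw":-1.0}
    - {"tx":-0.205,"ty":0.018,"tz":0.077,"wx":0.0,"wy":0.0,"wz":0.0,"claw":-1.0}
    - {"tx":-0.21,"ty":0.018,"tz":0.061,"wx":0.0,"wy":0.0,"wz":0.0,"claw":-1.0}
    - {"tx":-0.214,"ty":0.019,"tz":0.043,"wx":0.0,"wy":0.0,"wz":0.0,"claw":-1.0}

```text
clock: 9.2
tool_pos: [0.562, -0.135, 0.2009]
eef_rot: [0.739, 0.674, -0.0, -0.0]
contact_force: [1.1, -2.3, -13.5]
opening: 0.286
finger_force: 20.0
```

Call:
drive_tool:
  targets:
    - {"tx":-0.217,"ty":0.019,"tz":-0.03,"wx":0.0,"wy":0.0,"wz":0.0,"claw":-1.0}
    - {"tx":-0.219,"ty":0.019,"tz":-0.04,"wx":0.0,"wy":0.0,"wz":0.0,"claw":-1.0}
    - {"tx":-0.218,"ty":0.019,"tz":-0.011,"wx":0.0,"wy":0.0,"wz":0.0,"claw":-1.0}
    - {"tx":-0.217,"ty":0.019,"tz":-0.028,"wx":0.0,"wy":0.0,"wz":0.0,"claw":-1.0}
    - {"tx":-0.213,"ty":0.019,"tz":-0.046,"wx":0.0,"wy":0.0,"wz":0.0,"claw":-1.0}
    - {"tx":-0.21,"ty":0.018,"tz":-0.064,"wx":0.0,"wy":0.0,"wz":0.0,"claw":-1.0}
    - {"tx":-0.203,"ty":0.018,"tz":-0.08,"wx":0.0,"wy":0.0,"wz":0.0,"claw":-1.0}
    - {"tx":-0.19,"ty":0.017,"tz":-0.095,"wx":0.0,"wy":0.0,"wz":0.0,"claw":-1.0}

```text
clock: 10.0
tool_pos: [0.5125, -0.131, 0.191]
eef_rot: [0.739, 0.674, 0.001, 0.001]
contact_force: [1.2, -2.0, 5.1]
opening: 0.291
finger_force: 20.0
```

Call:
drive_tool:
  targets:
    - {"tx":0.0,"ty":0.0,"tz":0.0,"wx":0.0,"wy":0.0,"wz":0.0,"claw":-1.0}
    - {"tx":0.0,"ty":0.0,"tz":0.0,"wx":0.0,"wy":0.0,"wz":0.0,"claw":-0.3}
    - {"tx":0.0,"ty":0.0,"tz":0.0,"wx":0.0,"wy":0.0,"wz":0.0,"claw":0.2}
    - {"tx":0.0,"ty":0.0,"tz":0.0,"wx":0.0,"wy":0.0,"wz":0.0,"claw":0.3}
    - {"tx":0.0,"ty":0.0,"tz":0.0,"wx":0.0,"wy":0.0,"wz":0.0,"claw":0.3}
    - {"tx":0.0,"ty":0.0,"tz":0.5,"wx":0.0,"wy":0.0,"wz":0.0,"claw":0.3}
    - {"tx":0.0,"ty":0.0,"tz":1.0,"wx":0.0,"wy":0.0,"wz":0.0,"claw":0.3}
    - {"tx":0.0,"ty":0.0,"tz":1.0,"wx":0.0,"wy":0.0,"wz":0.0,"claw":0.3}

```text
clock: 10.8
tool_pos: [0.5117, -0.1301, 0.2647]
eef_rot: [0.739, 0.674, -0.001, -0.001]
contact_force: [0.9, -0.0, 0.5]
opening: 0.648
finger_force: 0.0
```

```bash
python3 look.py a3
```

```text
10.8 [ 0.5116744  -0.13005367  0.26468323] [ 8.52830021e-01 -5.89709310e-04  5.02528498e-01]
ball [216.09090909 262.43181818] 44 [322.66666667 212.07142857] 42 (array([0.4833507 , 0.13731034, 0.23625484]), np.float64(0.0010989576307328121))
clip [299.8 224.9] 10 [ 0.56160077 -0.04011536  0.19196297]
handle [347.29820628 229.92769058] [ 321  185   44   85 1784] [ 0.51196412 -0.10306971  0.21048762]
```

View pics/a3.png

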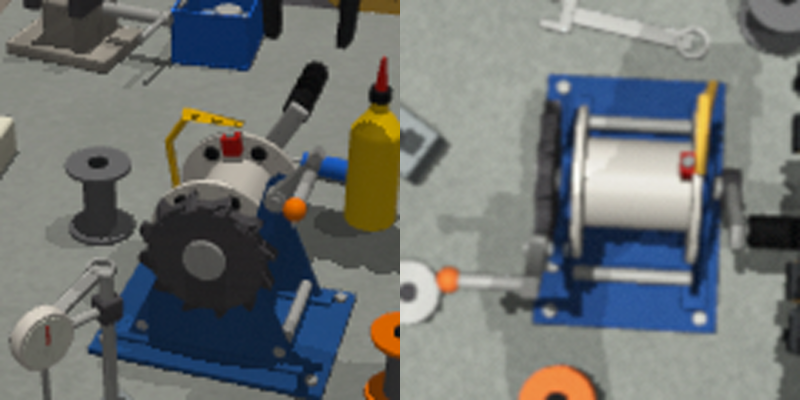

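```bash
python3 - <<'E'
from h import *
s,t=pickle.load(open("a3.pkl","rb"))
O=np.array([.5624,.003]);ps=-.087
def loc(p): d=np.asarray(p)[:2]-O; return np.round([np.cos(ps)*d[0]+np.sin(ps)*d[1],-np.sin(ps)*d[0]+np.cos(ps)*d[1],p[2]],4)
rd=lambda x:cv2.inRange(hsv(x),(0,130,60),(6,255,255))|cv2.inRange(hsv(x),(172,130,60),(180,255,255))
cs,a,m=blob(rd(s),(285,170,320,205));ct,b,mt=blob(rd(t),(290,205,310,240))
print(cs,a,ct,b,tri(s,cs,t,ct),loc(tri(s,cs,t,ct)[0]))
print(loc(np.median(cloud(s)[m],0)),loc(np.median(cloud(t)[mt],0)))
w=lambda l:np.array([O[0]+np.cos(ps)*l[0]-np.sin(ps)*l[1],O[1]+np.sin(ps)*l[0]+np.cos(ps)*l[1],l[2]])
yl=loc(tri(s,cs,t,ct)[0])[1]
for q in(0,.1,.2,.3):
  p=w([.06*np.sin(q),yl,.13+.06*np.cos(q)]);print(q,proj(s,p),proj(t,p))
# pointer tip: yellow in side
y=cv2.inRange(hsv(s),(20,120,80),(34,255,255));c,st,mm=blob(y,(275,170,312,215));vv,uu=np.nonzero(mm);i=uu.argmax();print("ptr right end",uu[i],vv[i],st)
print("ptr proj",proj(s,w([0,yl,.2])))
C=cloud(t);bk=cv2.inRange(hsv(t),(0,0,0),(180,255,60));reg=C[225:255,322:335][bk[225:255,322:335]>0];print([loc(x) for x in (np.median(reg,0),)])
E
```

```text
[300.7962963 190.5      ] [297 186   8   9  54] [299.88888889 224.77777778] [298 223   5   5  18] (array([ 0.56619968, -0.04012628,  0.18238661]), np.float64(0.005197590227150391)) [ 0.0075 -0.0426  0.1824]
[ 0.0084 -0.0388  0.1841] [ 0.0032 -0.043   0.1916]
0 [304.49074919 188.63521362] [299.69833005 226.51657719]
0.1 [302.34380995 188.39588718] [299.83130314 223.82772628]
0.2 [300.22098839 188.35360306] [299.94960721 221.21340612]
0.3 [298.14489149 188.50777511] [300.05193842 218.70386612]
ptr right end 304 182 [278 178  27  27 139]
ptr proj [304.57284987 185.37683652]
[array([-0.0408, -0.1043,  0.2104])]
```

Handle and side-view clip agree that the drum is at about 0.17–0.19, inside the drop window. Side crop shows clip at (232,146) just beyond the pointer tip at (243,124), with the pawl still flipped. Back to the pawl pin.

Call:
drive_tool:
  targets:
    - {"tx":0.0,"ty":1.0,"tz":0.8,"wx":0.0,"wy":0.0,"wz":0.0,"claw":0.3}
    - {"tx":-0.15,"ty":1.0,"tz":0.8,"wx":0.0,"wy":0.0,"wz":0.0,"claw":0.3}
    - {"tx":-0.15,"ty":1.0,"tz":0.3,"wx":0.0,"wy":0.0,"wz":0.0,"claw":0.2}
    - {"tx":-0.15,"ty":1.0,"tz":0.0,"wx":0.0,"wy":0.0,"wz":0.0,"claw":0.1}
    - {"tx":-0.15,"ty":1.0,"tz":0.0,"wx":0.0,"wy":0.0,"wz":0.0,"claw":0.0}
    - {"tx":-0.15,"ty":1.0,"tz":0.0,"wx":0.0,"wy":0.0,"wz":0.0,"claw":0.0}
    - {"tx":-0.15,"ty":1.0,"tz":0.0,"wx":0.0,"wy":0.0,"wz":0.0,"claw":0.0}
    - {"tx":-0.1,"ty":1.0,"tz":0.0,"wx":0.0,"wy":0.0,"wz":0.0,"claw":0.0}

```text
clock: 11.7
tool_pos: [0.4812, 0.1109, 0.3205]
eef_rot: [0.739, 0.674, -0.001, -0.0]
contact_force: [-0.3, 0.5, 1.2]
opening: 0.503
finger_force: 0.0
```

Descend 94 mm, then close.

Call:
drive_tool:
  targets:
    - {"tx":0.0,"ty":0.0,"tz":-0.5,"wx":0.0,"wy":0.0,"wz":0.0,"claw":0.0}
    - {"tx":0.0,"ty":0.0,"tz":-0.7,"wx":0.0,"wy":0.0,"wz":0.0,"claw":0.0}
    - {"tx":0.0,"ty":0.0,"tz":-0.7,"wx":0.0,"wy":0.0,"wz":0.0,"claw":0.0}
    - {"tx":0.0,"ty":0.0,"tz":-0.6,"wx":0.0,"wy":0.0,"wz":0.0,"claw":0.0}
    - {"tx":0.0,"ty":0.0,"tz":-0.4,"wx":0.0,"wy":0.0,"wz":0.0,"claw":0.0}
    - {"tx":0.0,"ty":0.0,"tz":-0.2,"wx":0.0,"wy":0.0,"wz":0.0,"claw":0.0}
    - {"tx":0.0,"ty":0.0,"tz":0.0,"wx":0.0,"wy":0.0,"wz":0.0,"claw":-1.0}
    - {"tx":0.0,"ty":0.0,"tz":0.0,"wx":0.0,"wy":0.0,"wz":0.0,"claw":-1.0}

```text
clock: 12.5
tool_pos: [0.4824, 0.1097, 0.2285]
eef_rot: [0.739, 0.674, 0.0, 0.0]
contact_force: [0.1, -0.6, -0.2]
opening: 0.34
finger_force: 0.0
```

Call:
drive_tool:
  targets:
    - {"tx":0.0,"ty":0.0,"tz":0.0,"wx":0.0,"wy":0.0,"wz":0.0,"claw":-1.0}
    - {"tx":0.0,"ty":0.0,"tz":0.0,"wx":0.0,"wy":0.0,"wz":0.0,"claw":-1.0}
    - {"tx":0.0,"ty":0.0,"tz":0.0,"wx":0.0,"wy":0.0,"wz":0.0,"claw":-1.0}
    - {"tx":0.0,"ty":0.0,"tz":0.0,"wx":0.0,"wy":0.0,"wz":0.0,"claw":-1.0}
    - {"tx":0.0,"ty":0.0,"tz":0.0,"wx":0.0,"wy":0.0,"wz":0.0,"claw":-1.0}
    - {"tx":0.0,"ty":0.0,"tz":0.0,"wx":0.0,"wy":0.0,"wz":0.0,"claw":-1.0}
    - {"tx":0.0,"ty":0.0,"tz":0.0,"wx":0.0,"wy":0.0,"wz":0.0,"claw":-1.0}
    - {"tx":0.0,"ty":0.0,"tz":0.0,"wx":0.0,"wy":0.0,"wz":0.0,"claw":-1.0}
  force: 20

```text
clock: 13.3
tool_pos: [0.4804, 0.11, 0.2287]
eef_rot: [0.738, 0.674, -0.001, -0.001]
contact_force: [-4.7, -0.0, 5.2]
opening: 0.128
finger_force: 20.0
```

Call:
drive_tool:
  targets:
    - {"tx":0.177,"ty":-0.015,"tz":0.16,"wx":0.0,"wy":0.0,"wz":0.0,"claw":-1.0}
    - {"tx":0.183,"ty":-0.016,"tz":0.11,"wx":0.0,"wy":0.0,"wz":0.0,"claw":-1.0}
    - {"tx":0.197,"ty":-0.017,"tz":0.073,"wx":0.0,"wy":0.0,"wz":0.0,"claw":-1.0}
    - {"tx":0.206,"ty":-0.018,"tz":0.042,"wx":0.0,"wy":0.0,"wz":0.0,"claw":-1.0}
    - {"tx":0.209,"ty":-0.018,"tz":0.012,"wx":0.0,"wy":0.0,"wz":0.0,"claw":-1.0}
    - {"tx":0.209,"ty":-0.018,"tz":-0.02,"wx":0.0,"wy":0.0,"wz":0.0,"claw":-1.0}
    - {"tx":0.203,"ty":-0.018,"tz":-0.051,"wx":0.0,"wy":0.0,"wz":0.0,"claw":-1.0}
    - {"tx":0.194,"ty":-0.017,"tz":-0.081,"wx":0.0,"wy":0.0,"wz":0.0,"claw":-1.0}

```text
clock: 14.1
tool_pos: [0.5296, 0.1053, 0.2356]
eef_rot: [0.739, 0.674, -0.0, -0.0]
contact_force: [-4.2, 0.6, 3.1]
opening: 0.127
finger_force: 20.0
```

Call:
drive_tool:
  targets:
    - {"tx":0.179,"ty":-0.016,"tz":-0.109,"wx":0.0,"wy":0.0,"wz":0.0,"claw":-1.0}
    - {"tx":0.161,"ty":-0.014,"tz":-0.135,"wx":0.0,"wy":0.0,"wz":0.0,"claw":-1.0}
    - {"tx":0.139,"ty":-0.012,"tz":-0.157,"wx":0.0,"wy":0.0,"wz":0.0,"claw":-1.0}
    - {"tx":0.115,"ty":-0.01,"tz":-0.176,"wx":0.0,"wy":0.0,"wz":0.0,"claw":-1.0}
    - {"tx":0.086,"ty":-0.008,"tz":-0.191,"wx":0.0,"wy":0.0,"wz":0.0,"claw":-1.0}
    - {"tx":0.057,"ty":-0.005,"tz":-0.202,"wx":0.0,"wy":0.0,"wz":0.0,"claw":-1.0}
    - {"tx":0.024,"ty":-0.002,"tz":-0.14,"wx":0.0,"wy":0.0,"wz":0.0,"claw":-1.0}
    - {"tx":0.0,"ty":0.0,"tz":0.0,"wx":0.0,"wy":0.0,"wz":0.0,"claw":-1.0}

```text
clock: 14.9
tool_pos: [0.5507, 0.1035, 0.2028]
eef_rot: [0.739, 0.674, -0.001, -0.001]
contact_force: [-10.7, -0.6, 12.4]
opening: 0.128
finger_force: 20.0
```

Call:
drive_tool:
  targets:
    - {"tx":0.0,"ty":0.0,"tz":0.0,"wx":0.0,"wy":0.0,"wz":0.0,"claw":-0.5}
    - {"tx":0.0,"ty":0.0,"tz":0.0,"wx":0.0,"wy":0.0,"wz":0.0,"claw":0.0}
    - {"tx":0.0,"ty":0.0,"tz":0.0,"wx":0.0,"wy":0.0,"wz":0.0,"claw":0.0}
    - {"tx":0.0,"ty":0.0,"tz":0.0,"wx":0.0,"wy":0.0,"wz":0.0,"claw":0.0}
    - {"tx":0.0,"ty":0.0,"tz":0.5,"wx":0.0,"wy":0.0,"wz":0.0,"claw":0.0}
    - {"tx":0.0,"ty":0.0,"tz":1.0,"wx":0.0,"wy":0.0,"wz":0.0,"claw":0.0}
    - {"tx":0.0,"ty":0.0,"tz":1.0,"wx":0.0,"wy":0.0,"wz":0.0,"claw":0.0}
    - {"tx":0.0,"ty":0.0,"tz":1.0,"wx":0.0,"wy":0.0,"wz":0.0,"claw":0.0}

```text
clock: 15.7
tool_pos: [0.5528, 0.1035, 0.3085]
eef_rot: [0.739, 0.674, 0.0, 0.0]
contact_force: [0.9, 1.2, -0.2]
opening: 0.497
finger_force: 0.0
```

Call:
drive_tool:
  targets:
    - {"tx":-0.17,"ty":-0.98,"tz":0.0,"wx":0.0,"wy":0.0,"wz":0.0,"claw":0.0}
    - {"tx":-0.17,"ty":-0.98,"tz":0.0,"wx":0.0,"wy":0.0,"wz":0.0,"claw":0.2}
    - {"tx":-0.17,"ty":-0.98,"tz":0.0,"wx":0.0,"wy":0.0,"wz":0.0,"claw":0.3}
    - {"tx":-0.17,"ty":-0.98,"tz":0.0,"wx":0.0,"wy":0.0,"wz":0.0,"claw":0.3}
    - {"tx":-0.17,"ty":-0.98,"tz":0.0,"wx":0.0,"wy":0.0,"wz":0.0,"claw":0.3}
    - {"tx":-0.17,"ty":-0.98,"tz":0.0,"wx":0.0,"wy":0.0,"wz":0.0,"claw":0.3}
    - {"tx":-0.17,"ty":-0.98,"tz":0.0,"wx":0.0,"wy":0.0,"wz":0.0,"claw":0.3}
    - {"tx":-0.17,"ty":-0.98,"tz":0.0,"wx":0.0,"wy":0.0,"wz":0.0,"claw":0.3}

```text
clock: 16.5
tool_pos: [0.5118, -0.1331, 0.3075]
eef_rot: [0.739, 0.674, 0.0, 0.001]
contact_force: [0.4, -0.2, 0.0]
opening: 0.648
finger_force: 0.0
```

```bash
python3 look.py a4; python3 - <<'E'
from h import *
for n in("a3","a4"):
  s,t=pickle.load(open(n+".pkl","rb"))
  rd=cv2.inRange(hsv(s),(0,130,60),(6,255,255))|cv2.inRange(hsv(s),(172,130,60),(180,255,255))
  print(blob(rd,(285,170,320,205))[:2])
E
```

```text
16.5 [ 0.51184375 -0.13307922  0.30751763] [ 0.41012193 -0.233955    0.00409824]
ball [220.66666667 230.5       ] 36 [292.86486486 218.40540541] 37 (array([0.5532888 , 0.13157019, 0.20505134]), np.float64(0.0010295202162221454))
clip [299.81818182 225.09090909] 11 [ 0.56140616 -0.04002654  0.19185249]
handle [355.50093633 229.99110487] [ 322  185   53   85 2136] [ 0.51152059 -0.11176782  0.21018438]
(array([300.7962963, 190.5      ]), array([297, 186,   8,   9,  54], dtype=int32))
(array([300.85454545, 190.45454545]), array([297, 186,   8,   9,  55], dtype=int32))
```

View pics/a4.png

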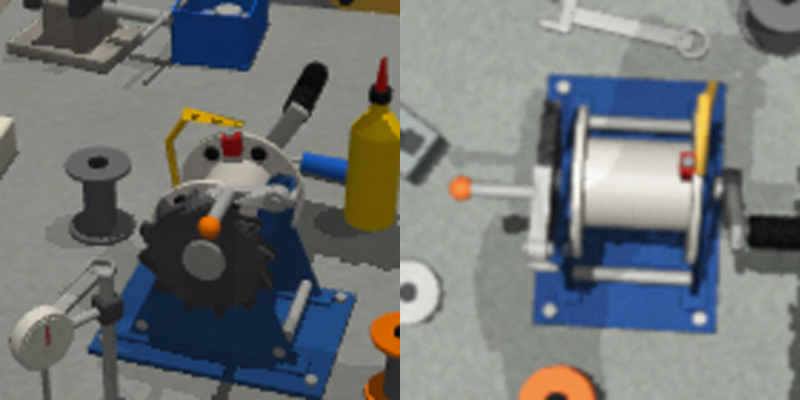

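The pawl is down between teeth with its ball at left crop (209,226), and the drum hasn't moved. Now I'll regrip the crank.

Call:
drive_tool:
  targets:
    - {"tx":0.0,"ty":0.0,"tz":-0.6,"wx":0.0,"wy":0.0,"wz":0.0,"claw":0.3}
    - {"tx":0.0,"ty":0.0,"tz":-0.8,"wx":0.0,"wy":0.0,"wz":0.0,"claw":0.3}
    - {"tx":0.0,"ty":0.0,"tz":-0.8,"wx":0.0,"wy":0.0,"wz":0.0,"claw":0.3}
    - {"tx":0.0,"ty":0.0,"tz":-0.8,"wx":0.0,"wy":0.0,"wz":0.0,"claw":0.3}
    - {"tx":0.0,"ty":0.0,"tz":-0.6,"wx":0.0,"wy":0.0,"wz":0.0,"claw":0.3}
    - {"tx":0.0,"ty":0.0,"tz":-0.3,"wx":0.0,"wy":0.0,"wz":0.0,"claw":0.3}
    - {"tx":0.0,"ty":0.0,"tz":0.0,"wx":0.0,"wy":0.0,"wz":0.0,"claw":-0.1}
    - {"tx":0.0,"ty":0.0,"tz":0.0,"wx":0.0,"wy":0.0,"wz":0.0,"claw":-1.0}

```text
clock: 17.4
tool_pos: [0.5123, -0.1316, 0.191]
eef_rot: [0.738, 0.674, 0.0, 0.001]
contact_force: [-0.7, -0.1, 0.7]
opening: 0.489
finger_force: 0.0
```

Call:
drive_tool:
  targets:
    - {"tx":0.0,"ty":0.0,"tz":0.0,"wx":0.0,"wy":0.0,"wz":0.0,"claw":-1.0}
    - {"tx":0.0,"ty":0.0,"tz":0.0,"wx":0.0,"wy":0.0,"wz":0.0,"claw":-1.0}
    - {"tx":0.0,"ty":0.0,"tz":0.0,"wx":0.0,"wy":0.0,"wz":0.0,"claw":-1.0}
    - {"tx":0.0,"ty":0.0,"tz":0.0,"wx":0.0,"wy":0.0,"wz":0.0,"claw":-1.0}
    - {"tx":0.0,"ty":0.0,"tz":0.0,"wx":0.0,"wy":0.0,"wz":0.0,"claw":-1.0}
    - {"tx":0.0,"ty":0.0,"tz":0.0,"wx":0.0,"wy":0.0,"wz":0.0,"claw":-1.0}
    - {"tx":0.0,"ty":0.0,"tz":0.0,"wx":0.0,"wy":0.0,"wz":0.0,"claw":-1.0}
    - {"tx":0.0,"ty":0.0,"tz":0.0,"wx":0.0,"wy":0.0,"wz":0.0,"claw":-1.0}
  force: 20

```text
clock: 18.2
tool_pos: [0.5112, -0.1317, 0.1909]
eef_rot: [0.739, 0.674, -0.0, -0.0]
contact_force: [-2.9, 0.8, 6.3]
opening: 0.287
finger_force: 20.0
```

Call:
drive_tool:
  targets:
    - {"tx":-0.046,"ty":0.004,"tz":-0.027,"wx":0.0,"wy":0.0,"wz":0.0,"claw":-1.0}
    - {"tx":-0.046,"ty":0.004,"tz":-0.028,"wx":0.0,"wy":0.0,"wz":0.0,"claw":-1.0}
    - {"tx":-0.045,"ty":0.004,"tz":-0.029,"wx":0.0,"wy":0.0,"wz":0.0,"claw":-1.0}
    - {"tx":-0.045,"ty":0.004,"tz":-0.03,"wx":0.0,"wy":0.0,"wz":0.0,"claw":-1.0}
    - {"tx":-0.044,"ty":0.004,"tz":-0.031,"wx":0.0,"wy":0.0,"wz":0.0,"claw":-1.0}
    - {"tx":-0.043,"ty":0.004,"tz":-0.032,"wx":0.0,"wy":0.0,"wz":0.0,"claw":-1.0}
    - {"tx":-0.042,"ty":0.004,"tz":-0.033,"wx":0.0,"wy":0.0,"wz":0.0,"claw":-1.0}
    - {"tx":0.0,"ty":0.0,"tz":0.0,"wx":0.0,"wy":0.0,"wz":0.0,"claw":-1.0}

```text
clock: 19.0
tool_pos: [0.5024, -0.131, 0.185]
eef_rot: [0.739, 0.674, 0.0, 0.0]
contact_force: [-2.8, 0.4, 8.7]
opening: 0.288
finger_force: 20.0
```

Call:
drive_tool:
  targets:
    - {"tx":-0.026,"ty":0.002,"tz":-0.021,"wx":0.0,"wy":0.0,"wz":0.0,"claw":-1.0}
    - {"tx":-0.026,"ty":0.002,"tz":-0.021,"wx":0.0,"wy":0.0,"wz":0.0,"claw":-1.0}
    - {"tx":-0.026,"ty":0.002,"tz":-0.021,"wx":0.0,"wy":0.0,"wz":0.0,"claw":-1.0}
    - {"tx":-0.026,"ty":0.002,"tz":-0.021,"wx":0.0,"wy":0.0,"wz":0.0,"claw":-1.0}
    - {"tx":-0.026,"ty":0.002,"tz":-0.021,"wx":0.0,"wy":0.0,"wz":0.0,"claw":-1.0}
    - {"tx":0.0,"ty":0.0,"tz":0.0,"wx":0.0,"wy":0.0,"wz":0.0,"claw":-1.0}
    - {"tx":0.0,"ty":0.0,"tz":0.0,"wx":0.0,"wy":0.0,"wz":0.0,"claw":-1.0}
    - {"tx":0.0,"ty":0.0,"tz":0.0,"wx":0.0,"wy":0.0,"wz":0.0,"claw":-1.0}

```text
clock: 19.8
tool_pos: [0.4999, -0.1308, 0.1828]
eef_rot: [0.739, 0.674, 0.001, 0.002]
contact_force: [-3.0, 0.4, 15.3]
opening: 0.285
finger_force: 20.1
```

Call:
drive_tool:
  targets:
    - {"tx":-0.026,"ty":0.002,"tz":-0.021,"wx":0.0,"wy":0.0,"wz":0.0,"claw":-1.0}
    - {"tx":-0.026,"ty":0.002,"tz":-0.021,"wx":0.0,"wy":0.0,"wz":0.0,"claw":-1.0}
    - {"tx":-0.026,"ty":0.002,"tz":-0.021,"wx":0.0,"wy":0.0,"wz":0.0,"claw":-1.0}
    - {"tx":0.0,"ty":0.0,"tz":0.0,"wx":0.0,"wy":0.0,"wz":0.0,"claw":-1.0}
    - {"tx":0.0,"ty":0.0,"tz":0.0,"wx":0.0,"wy":0.0,"wz":0.0,"claw":-1.0}
    - {"tx":0.0,"ty":0.0,"tz":0.0,"wx":0.0,"wy":0.0,"wz":0.0,"claw":-1.0}
    - {"tx":0.0,"ty":0.0,"tz":0.0,"wx":0.0,"wy":0.0,"wz":0.0,"claw":-1.0}
    - {"tx":0.0,"ty":0.0,"tz":0.0,"wx":0.0,"wy":0.0,"wz":0.0,"claw":-1.0}

```text
clock: 20.6
tool_pos: [0.4997, -0.1308, 0.1825]
eef_rot: [0.739, 0.674, 0.003, 0.004]
contact_force: [-1.6, 2.1, 24.8]
opening: 0.287
finger_force: 20.1
```

The drum stopped against the pawl with the force rising. Relax the push most of the way, release and rise.

Call:
drive_tool:
  targets:
    - {"tx":0.03,"ty":0.0,"tz":0.04,"wx":0.0,"wy":0.0,"wz":0.0,"claw":-1.0}
    - {"tx":0.02,"ty":0.0,"tz":0.03,"wx":0.0,"wy":0.0,"wz":0.0,"claw":-1.0}
    - {"tx":0.0,"ty":0.0,"tz":0.0,"wx":0.0,"wy":0.0,"wz":0.0,"claw":-0.3}
    - {"tx":0.0,"ty":0.0,"tz":0.0,"wx":0.0,"wy":0.0,"wz":0.0,"claw":0.3}
    - {"tx":0.0,"ty":0.0,"tz":0.0,"wx":0.0,"wy":0.0,"wz":0.0,"claw":0.3}
    - {"tx":0.0,"ty":0.0,"tz":0.0,"wx":0.0,"wy":0.0,"wz":0.0,"claw":0.3}
    - {"tx":0.0,"ty":0.0,"tz":0.0,"wx":0.0,"wy":0.0,"wz":0.0,"claw":0.3}
    - {"tx":0.0,"ty":0.0,"tz":0.4,"wx":0.0,"wy":0.0,"wz":0.0,"claw":0.3}

```text
clock: 21.4
tool_pos: [0.4965, -0.1301, 0.1921]
eef_rot: [0.739, 0.674, -0.001, -0.001]
contact_force: [0.1, 0.4, 0.4]
opening: 0.653
finger_force: 0.0
```

Call:
drive_tool:
  targets:
    - {"tx":0.0,"ty":0.0,"tz":0.8,"wx":0.0,"wy":0.0,"wz":0.0,"claw":0.3}
    - {"tx":0.0,"ty":0.0,"tz":1.0,"wx":0.0,"wy":0.0,"wz":0.0,"claw":0.3}
    - {"tx":0.0,"ty":0.0,"tz":1.0,"wx":0.0,"wy":0.0,"wz":0.0,"claw":0.3}
    - {"tx":0.0,"ty":0.0,"tz":1.0,"wx":0.0,"wy":0.0,"wz":0.0,"claw":0.3}
    - {"tx":0.0,"ty":-0.5,"tz":0.5,"wx":0.0,"wy":0.0,"wz":0.0,"claw":0.3}
    - {"tx":0.0,"ty":-0.8,"tz":0.0,"wx":0.0,"wy":0.0,"wz":0.0,"claw":0.3}
    - {"tx":0.0,"ty":-0.5,"tz":0.0,"wx":0.0,"wy":0.0,"wz":0.0,"claw":0.3}
    - {"tx":0.0,"ty":0.0,"tz":0.0,"wx":0.0,"wy":0.0,"wz":0.0,"claw":0.3}

```text
clock: 22.2
tool_pos: [0.4968, -0.1868, 0.3218]
eef_rot: [0.74, 0.673, -0.001, 0.0]
contact_force: [-0.1, -0.1, 0.4]
opening: 0.65
finger_force: 0.0
```

```bash
python3 look.py a5; python3 - <<'E'
from h import *
s,t=pickle.load(open("a5.pkl","rb"))
rd=cv2.inRange(hsv(s),(0,130,60),(6,255,255))|cv2.inRange(hsv(s),(172,130,60),(180,255,255))
print(blob(rd,(285,170,320,205))[:2])
E
```

```text
22.2 [ 0.49676867 -0.18678884  0.32184309] [-0.1161417  -0.06002103  0.37253633]
ball [220.67567568 230.78378378] 37 [292.81578947 219.07894737] 38 (array([0.55312194, 0.13181244, 0.20329376]), np.float64(0.0014634741368967502))
clip [301.14285714 228.78571429] 14 [ 0.55276506 -0.0429373   0.19305364]
handle [343.37672584 252.45956607] [321 246  45  14 507] [ 0.49852718 -0.12938272  0.20275453]
(array([303.96153846, 190.48076923]), array([301, 186,   7,   9,  52], dtype=int32))
```

View pics/a5.png

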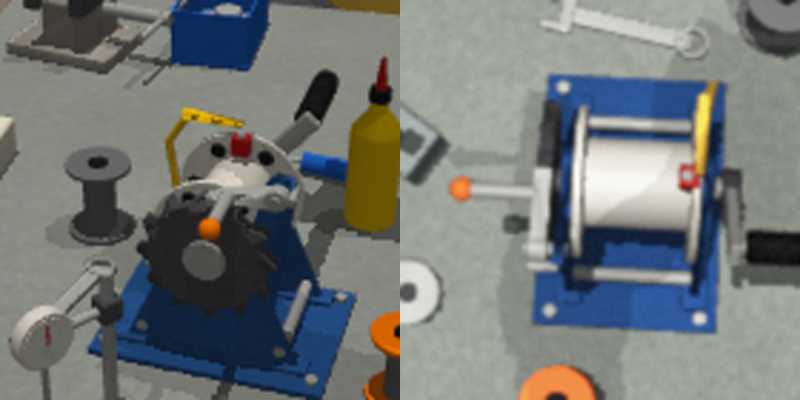

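The clip is under the pointer (left crop (241,146) against tip (243,124)) and the pawl angle is about 0. The gripper is clear and the other things haven't moved. Handing in.

```bash
python3 -c "
from plant import workorder
print(workorder.finish_job())"
```

```text
the job is handed in; nothing more can be done
None
```

The job is handed in at about 22 s: the pawl is fully home, and the drum is back against it with the clip at the pointer (within about 0.02 rad by camera). The robot is clear, and nothing else in view around the stand appears to have moved.

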